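# Open the stuck jar in the bench vise

### The arm

A 6-joint arm with a two-finger parallel gripper is mounted at the origin on the work surface. World frame = base frame: x ahead of the robot, y to its left, z up, the work surface at z = 0. Lengths are in m, angles in rad, forces in N, time in s.
With the tool pointing down it reaches from about 0.375 to 0.925 m from the base axis. Payload 5.7 kg.
Tool frame: the origin (TCP) lies at the centre of the arm's flange, where the gripper is bolted on; the fingertips stand 182 mm ahead of it and the grasp point (between the pads) lies 163 mm ahead of it; z points along the fingers, x is the direction in which the jaws open and shut, and the axes are right-handed (so a half turn about z gives the same grasp; the last joint's range is limited). The gripper opens to 88 mm and grips with 3 to 60 N. Pads are 20 mm wide; open, the fingers measure 115 mm over their backs; the gripper's body (75 mm by 178 mm) begins 61 mm behind the grasp point.
Start: joints at [1.14, 0.359, 1.51, -0, 1.272, -0.115], TCP at [0.186, 0.57, 0.405] pointing down, gripper open.
Joint ranges: [-2.97, 2.97], [-1.01, 2.36], [0.21, 2.38], [-0.96, 4.11], [0.2, 2.71], [-2.98, 2.98]. Speed limits (rad/s): [2.39, 2.39, 3.14, 3.14, 3.14, 3.14].

### API

Orientations are given as a unit quaternion [x, y, z, w].
In Python, from plant import robot, optics, job gives the robot as it stands.
- The arm moves only by the tool arm_command, never from a script. Its arguments are lists of equal length, an entry for each row: "linear": the shift along the world's x, y, z in m, a list of three; "turn": the turn, a rotation vector about the world's x, y, z in rad, a list of three. In form: {"linear": [[dx, dy, dz], ...], "turn": [[ax, ay, az], ...]}. A call has 1 to 12 rows; each row shifts and turns the commanded pose from where the row before left it; what a row does not reach is not made up. A row lasts 1/10 s, in which the tool goes at most 50 mm and 8.59 degrees, less where a joint would pass 70% of its speed; a pose out of reach is approached as far as the arm can. A call is refused whole if a number of a shift passes 0.05 or a number of a turn 0.15, either way. A call with a gripper value outside its range is refused whole. "jaw" is the opening, from 0 (shut) to 1 (fully open), set as the call begins (left out, the last holds). The fingers move at their own pace and stop on an object; "grip_force" is the grip in N (left out, the last holds). Time passes only in rows, so rows that do not move let the fingers close. It gives the time, the measured TCP pose, the force and the opening at its end, in the units of the state.
- robot.observe(): the state, without advancing time (a new reading comes with each control period).
- optics.capture(name): name is "scene" or "top" or "wrist"; returns (picture, depth): 420x560x3 uint8, red, green, blue; 420x560 float32, m along the optical axis (not along the pixel's ray), 0 where there is no reading.
- optics.camera_info(name): a dict with "intrinsics" (3x3 intrinsics, pixels), "R" (3x3) and "t" (3): a world point X has camera coordinates R X + t. Camera axes: x right, y down, z forward; pixel columns grow to the right and rows downward; lengths in m; the calibration is good to about 2 mm. A picture is of the moment at which its call begins: read the wrist's pose just before it. camera_info takes no time and is no camera call; for the wrist camera it gives the pose at the moment of the call.
- job.hand_in(): hands the job in, once; it reports no verdict.
The state is a dict: "time_s": time; "q": joint angles; "joint_velocities": joint speeds; "joint_efforts": joint torques, N m; "tool_pos": TCP position; "orientation": TCP orientation; "contact_force": force on the tool from outside, world axes, zero at the start; "moment": the same for the moment, N m; "opening": opening from 0.0 (shut) to 1.0 (fully open).
Only numpy, scipy, OpenCV 4.12 (cv2) and the standard library are available. Lean on these libraries where they do the work, as an engineer would, in place of code of your own. Each camera call takes 0.05 s, during which the arm holds its last target.

### The job

The lid of the empty glass rub jar standing in the bench vise is stuck tight: crank the vise handle clockwise until the rubber jaws grip the jar firmly, then unscrew the lid anticlockwise without letting the jar turn with it, and stop turning once the thread lets go. Lift the lid straight up and finish still holding it in the gripper, level and clear of the glass, a centimetre or two above the middle of the open mouth, so that nothing blows in before I fill the jar; the jar stays gripped in the vise. Leave the ramekin, the scraper and the thermometer where they lie.

Things in the scene. Friction and masses are not known exactly. Their poses are not given: they have to be found in the camera images.
- vise: Green bench vise on a dark wooden riser block (130 x 235 x 45 mm), fixed. Origin at bench level; z up, own y along the screw, from the crank end (-y) to the fixed jaw with its rubber V face (+y). The jar stands on the bed, 65 mm above the bench; jaws reach up to 112 mm. A jar pressed home in the V has its axis at own x = y = 0. Screw axis: x = 0, 92 mm above the bench.
- vise_crank (a joint): Crank angle, rad, 0 to 17, starts at 0 to 5. Grows clockwise seen from the handle end (looking along the vise's +y) and closes the jaw 6 mm a turn. At a the handle stands 45 mm x sin(a) along the vise's x and 45 mm x cos(a) up from the screw axis. The jaw touches a jar home in the V at about 10.5; 14.5 is a firm grip (about 25 N). Stays where left; takes 2 to 4 N at the handle.
- crank_grip (a point): Middle of the crank's black handle, 22 mm thick, 64 mm long, parallel to the vise's y. It spins on its pin, so a gripper holding it from above goes round without turning. 200 mm from the vise origin towards -y at crank 0; moves towards the jar with the jaw (0.95 mm per rad). The crank arm begins 35 mm from here on the jar side; at its lowest this point is 47 mm above the bench.
- vise_pad: Flat black rubber face (70 x 12 x 42 mm) on the moving jaw, level with the lower half of the jar; its pressure on the jar is the grip. The thick rubber gives up to 6 mm, 7 N per mm, so about 0.6 of a turn after first pressing the jar home in the V is a firm grip. Origin: that of the vise, shifted along its y by the jaw's travel.
- jar: Straight-sided clear glass jar, empty, 0.26 kg, 58 mm in diameter, 100 mm high to its rim, loose on the vise bed between the jaws with a few mm of play; neck 48 mm. Origin at the middle of its underside, z up, x through the middle of its label. Unless gripped by the vise it turns with the lid.
- jar_label (a point): Middle of the blank white paper label, on the outside of the jar, 29 mm from its axis and 58 mm above its foot.
- jar_rim (a point): Centre of the jar's mouth, at rim height (100 mm above its foot).
- lid: Brass-coloured ribbed lid, 62 mm in diameter, 18 mm high, 80 g. Origin: middle of its lower edge, z up. Screwed home, the lower edge is 14 mm below the rim. Turned 90 to 95 degrees anticlockwise seen from above the thread lets go and it lifts off; past 160 degrees it runs against the next thread. Rises under 4 mm by itself. Its seal makes it tight: about 0.5 N m at first, little after 60 degrees.
- lid_dot (a point): Small red dot on the lid's top, 24 mm from its centre, along the lid's x. With the lid screwed home it stands over the middle of the jar's label.
- ramekin: White ceramic ramekin, 80 mm in diameter, 45 mm high, origin at the middle of its underside. Bystander.
- scraper: Red plastic grill scraper lying flat, 200 mm long, 85 mm wide at the blade, 16 mm high, long side along its x, origin under its middle. Bystander.
- thermometer: Stainless meat thermometer with a flat 80 mm body (14 mm high) and a 90 mm probe along its x, origin under it near the joint of the two. Bystander.
There are look-alikes about, which are no part of the job. What is shaped like the jar but brown or pink is not meant.

How it is judged:
On the way, in this order (a step that is already met when the one before it is completed fails the run):
1. the jar is gripped in the vise: the rubber face presses on it with more than 15 N (contact force between vise_pad and jar above 15 N), for 0.3 s.
2. the lid is turned anticlockwise on the gripped jar by more than 42 degrees before it is lifted (y of lid_dot in the frame of jar above 0.016 m and z of lid in the frame of jar below 0.093 m and contact force between vise_pad and jar above 12 N), for 0.1 s.
At the end, for the whole second after the job is handed in: The gripper holds the lid, still, level within 0.2 rad and touching neither jar nor vise, its lower edge 4 to 45 mm above the jar's rim and its centre within 15 mm of the jar's axis, turned no more than about half a turn; the jar stands upright on the vise bed, gripped with more than 12 N (z of lid in the frame of jar between 0.104 and 0.145 m and horizontal distance between lid and jar_rim below 0.015 m and angle between lid's own z axis and vertical below 0.2 rad and y of lid_dot in the frame of jar above -0.008 m and contact force between the fingers and lid above 2 N and contact force between lid and jar below 0.05 N and contact force between lid and vise below 0.05 N and linear speed of lid below 0.02 m/s and contact force between vise_pad and jar above 12 N and angle between jar's own z axis and vertical below 0.06 rad and z of jar in the frame of vise below 0.069 m); the arm keeps its last pose, push and grip.
It fails at once if the jar turns by more than about 30 degrees or is shifted more than 20 mm (distance of jar_label from where it was at the start of the episode above 0.02 m).
It fails at once if the jar is pulled up more than 8 mm off the vise bed (z of jar in the frame of vise above 0.073 m).
It fails at once if the ramekin is pushed more than 3 cm from its place (distance of ramekin from where it was at the start of the episode above 0.03 m).
It fails at once if the scraper is pushed more than 3 cm from its place (distance of scraper from where it was at the start of the episode above 0.03 m).
It fails at once if the thermometer is pushed more than 3 cm from its place (distance of thermometer from where it was at the start of the episode above 0.03 m).
It also fails if it takes over 72 s, if anything falls off the work surface, if the arm or the gripper's body presses on something with over 40 N, if the wrist force passes 120 N, or if a joint passes its speed limit or range.

## Working session

There is one attempt and no reset: what is moved stays moved. The work goes in short steps, Python scripts to look and compute and a tool call to move; the robot and the scene stay as the last step left them, time stands still between calls to the robot, and variables do not carry over. Pictures are saved under pics/ and viewed, and the job is handed in when it is done.

Besides the shell and the picture viewer there is one more tool, called after "Emit:" as name(argument=value, ...) on one line, values as JSON. arm_command: Moves the arm, as the interface text tells. Its arguments: {"type":"object","properties":{"linear":{"type":"array","items":{"type":"array","items":{"type":"number"}}},"turn":{"type":"array","items":{"type":"array","items":{"type":"number"}}},"jaw":{"type":"number"},"grip_force":{"type":"number"}},"required":["linear","turn"]}

```bash
mkdir -p pics; ls; python3 - <<'E'
from plant import robot, optics, job
import cv2
print(robot.observe())
for n in ("scene","top"):
    p,d=optics.capture(n); cv2.imwrite(f"pics/{n}0.png",p[:,:,::-1])
    import numpy as np
    np.save(f"{n}0.npy",d)
    i=optics.camera_info(n); print(n,i)
E
```

```text
pics
{'time_s': 0.0, 'q': array([ 1.13987032e+00,  3.59481969e-01,  1.51141013e+00, -4.36143577e-06,
        1.27249396e+00, -1.15079101e-01]), 'joint_velocities': array([ 0.00121491,  0.00031623, -0.00145634, -0.00036142, -0.00223743,
        0.00075204]), 'joint_efforts': array([ 4.95378335e-04, -5.15372157e+01, -2.70722187e+01,  6.74940809e-02,
        3.49707878e-02, -1.45090567e-04]), 'tool_pos': array([0.18622042, 0.569998  , 0.4038315 ]), 'orientation': array([ 8.09511989e-01,  5.87102661e-01, -7.80521960e-04,  4.41440810e-04]), 'contact_force': array([ 0.16536623,  0.45744681, -0.27990404]), 'moment': array([-0.02467605,  0.04369775, -0.01821049]), 'opening': 1.0023916925368368}
scene {'intrinsics': array([[393.63320427,   0.        , 277.84328351],
       [  0.        , 393.63320427, 205.40081239],
       [  0.        ,   0.        ,   1.        ]]), 'R': array([[-0.45904374,  0.88835687,  0.01004587],
       [ 0.71996189,  0.37860589, -0.58164633],
       [-0.52051294, -0.25976846, -0.81337976]]), 't': array([ 0.27116209, -0.34165091,  1.37258619])}
top {'intrinsics': array([[500.67306735,   0.        , 285.94506586],
       [  0.        , 500.67306735, 203.8538551 ],
       [  0.        ,   0.        ,   1.        ]]), 'R': array([[-0.01032697, -0.99988558, -0.0110537 ],
       [-0.99212304,  0.01162565, -0.12472658],
       [ 0.12484081,  0.00967858, -0.99212958]]), 't': array([0.02448836, 0.59907281, 1.37492025])}
```

View pics/scene0.png

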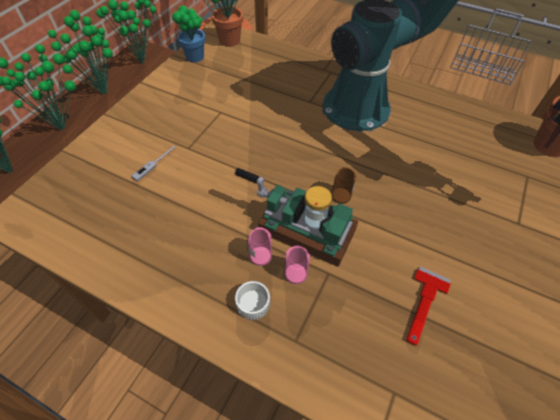

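View pics/top0.png

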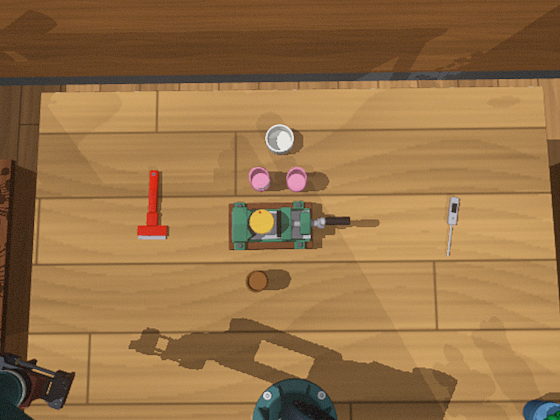

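The top view shows the brass lid at (263,221), the crank handle at (337,220). The jar-shaped look-alikes are pink at (260,179) and (297,179) and brown at (257,281). The one I want is the clear jar with the brass lid in the vise. Next I'll take a close crop and measurements.

```bash
cat > h.py <<'E'
import numpy as np, cv2
from plant import robot, optics, job
def ray(info,u,v):
    K,R,t=info["intrinsics"],info["R"],info["t"]
    c=-R.T@t; d=R.T@np.linalg.inv(K)@np.array([u,v,1.0]); return c,d
def plane(info,u,v,z):
    c,d=ray(info,u,v); return c+d*(z-c[2])/d[2]
def dpt(info,u,v,z):
    c,d=ray(info,u,v); return c+d*z
def cloud(info,D):
    K,R,t=info["intrinsics"],info["R"],info["t"]
    v,u=np.mgrid[0:D.shape[0],0:D.shape[1]]
    P=np.stack([(u-K[0,2])/K[0,0]*D,(v-K[1,2])/K[1,1]*D,D],-1)
    return (P-t)@R
E
python3 - <<'E'
from h import *
for n,(x0,y0,x1,y1) in (("top",(215,190,395,260)),("scene",(225,155,365,265))):
    p=cv2.imread(f"pics/{n}0.png"); D=np.load(n+"0.npy")
    cv2.imwrite(f"pics/{n}crop.png",cv2.resize(p[y0:y1,x0:x1],None,fx=4.4,fy=4.4,interpolation=cv2.INTER_CUBIC))
    i=optics.camera_info(n); C=cloud(i,D)
    hsv=cv2.cvtColor(p,cv2.COLOR_BGR2HSV)
    roi=np.zeros(p.shape[:2],np.uint8); roi[y0:y1,x0:x1]=1
    lid=cv2.inRange(hsv,(18,150,150),(32,255,255))*roi
    dark=(cv2.inRange(hsv,(0,0,0),(180,255,60)))*roi
    green=cv2.inRange(hsv,(60,80,30),(90,255,255))*roi
    for nm,m in (("lid",lid),("dark",dark),("green",green)):
        k,l,s,c=cv2.connectedComponentsWithStats(m)
        for j in range(1,k):
            if s[j,4]>40:
                P=C[(l==j)&(D>0)]
                print(n,nm,s[j],c[j].round(1),np.median(P,0).round(4),np.percentile(P,[2,98],axis=0).round(3).tolist())
E
```

```text
top lid [249 209  25  25 455] [261.2 221.2] [0.5393 0.0804 0.1695] [[0.512, 0.053, 0.163], [0.568, 0.108, 0.175]]
top dark [277 211   5  26  93] [278.6 223.6] [0.5361 0.0364 0.11  ] [[0.505, 0.031, 0.103], [0.571, 0.042, 0.116]]
top green [233 203  18  47 586] [240.2 225. ] [0.5349 0.1401 0.1112] [[0.476, 0.116, 0.052], [0.598, 0.159, 0.117]]
top green [294 202  15   8  44] [299.3 205.8] [ 0.5893 -0.0213  0.056 ] [[0.582, -0.041, 0.05], [0.602, -0.005, 0.061]]
top green [253 207  38  35 255] [282.5 227.9] [0.5144 0.0198 0.1095] [[0.494, 0.007, 0.051], [0.579, 0.101, 0.116]]
top green [300 213  10  21 199] [304.7 222.8] [ 0.5387 -0.0328  0.1113] [[0.512, -0.044, 0.105], [0.565, -0.02, 0.117]]
top green [294 239  16  10  69] [300.5 243.3] [ 0.4883 -0.0225  0.0547] [[0.474, -0.044, 0.047], [0.499, -0.006, 0.062]]
scene lid [306 186  26  21 415] [318.4 195.9] [0.5389 0.0781 0.1702] [[0.509, 0.05, 0.158], [0.566, 0.107, 0.173]]
scene dark [236 169  22  14 155] [246.6 175.2] [ 0.5463 -0.1135  0.1463] [[0.537, -0.144, 0.139], [0.552, -0.087, 0.151]]
scene dark [342 170  11  23 167] [348.  180.3] [0.3966 0.11   0.0825] [[0.358, 0.094, 0.054], [0.412, 0.125, 0.101]]
scene dark [292 195  14  28 232] [298.6 208.1] [0.5487 0.0371 0.1099] [[0.518, 0.017, 0.071], [0.574, 0.052, 0.125]]
scene dark [267 201   9  11  64] [270.6 206.5] [ 0.5688 -0.0334  0.0904] [[0.567, -0.044, 0.074], [0.57, -0.022, 0.106]]
scene dark [259 206  81  59 859] [312.9 240.3] [0.6017 0.1126 0.0437] [[0.522, -0.022, 0.01], [0.605, 0.17, 0.112]]
scene dark [270 213  21  16 125] [283.2 219.6] [0.5822 0.012  0.0758] [[0.578, -0.027, 0.051], [0.585, 0.028, 0.106]]
scene green [268 186  21  26 286] [275.7 197.6] [ 0.5506 -0.0295  0.1102] [[0.488, -0.045, 0.056], [0.57, -0.02, 0.114]]
scene green [ 264  189   88   67 1495] [315.9 221.6] [0.5727 0.1221 0.1102] [[0.499, -0.029, 0.054], [0.603, 0.159, 0.115]]
```

```bash
sleep 1; ls pics
```

```text
scene0.png
scenecrop.png
top0.png
topcrop.png
```

View pics/topcrop.png

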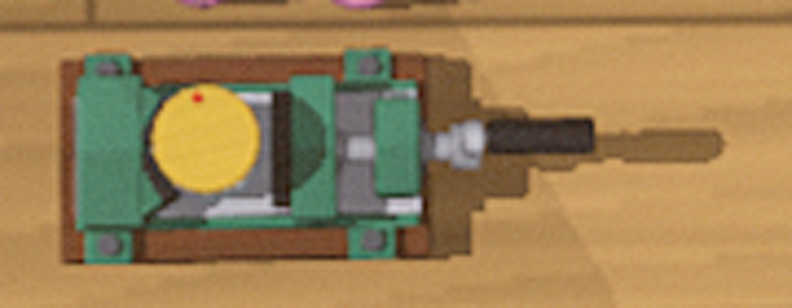

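View pics/scenecrop.png

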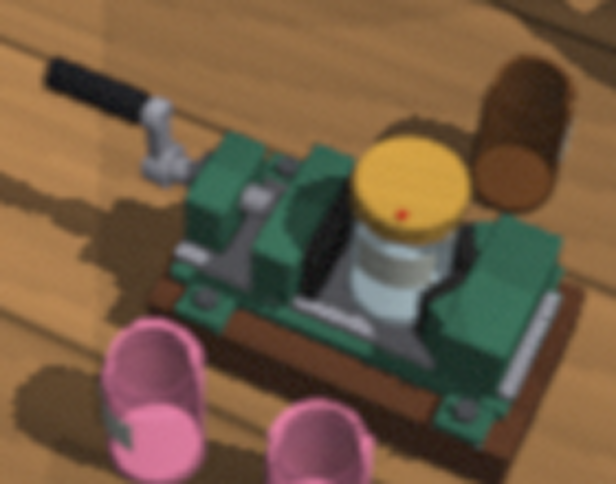

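The close crop confirms the choice: a clear jar with a brass lid and red dot, sitting in the green vise. The crank is close to upright. Next are the vise yaw, the screw line and the handle.

```bash
python3 - <<'E'
from h import *
n="top"; p=cv2.imread("pics/top0.png"); D=np.load("top0.npy"); i=optics.camera_info(n); C=cloud(i,D)
hsv=cv2.cvtColor(p,cv2.COLOR_BGR2HSV)
m=(C[...,2]>0.03)&(D>0); m[:195]=0;m[255:]=0;m[:,:220]=0;m[:,318:]=0
l=max(cv2.findContours(m.astype(np.uint8),cv2.RETR_EXTERNAL,cv2.CHAIN_APPROX_NONE)[0],key=len)
r=cv2.minAreaRect(l); b=cv2.boxPoints(r); B=np.array([plane(i,u,v,.045) for u,v in b]); print(B.round(4), B.mean(0))
e=B[1]-B[0]; f=B[2]-B[1]; print(np.linalg.norm(e),np.linalg.norm(f),np.degrees(np.arctan2(e[1],e[0])),np.degrees(np.arctan2(f[1],f[0])))
print("lid",plane(i,261.2,221.2,.169))
# handle, top
m=(C[...,2]>0.09)&(D>0)&(C[...,1]<-.07)&(C[...,0]>.45)&(C[...,0]<.62)&(C[...,1]>-.2)
P=C[m]; print(len(P),np.percentile(P,[1,25,50,75,99],axis=0).round(4))
hv=cv2.inRange(hsv,(0,0,0),(180,255,75)); hv[:210]=0;hv[232:]=0;hv[:,:322]=0;hv[:,356:]=0
hv&=(C[...,2]>.08).astype(np.uint8)*255
r=cv2.minAreaRect(cv2.findNonZero(hv)); print(r, [plane(i,u,v,.137).round(4).tolist() for u,v in cv2.boxPoints(r)], plane(i,*r[0],.137))
# scene handle
S=cv2.imread("pics/scene0.png"); i2=optics.camera_info("scene")
h2=cv2.inRange(cv2.cvtColor(S,cv2.COLOR_BGR2HSV),(0,0,0),(180,255,60)); h2[:160]=0;h2[190:]=0;h2[:,:230]=0;h2[:,262:]=0
r2=cv2.minAreaRect(cv2.findNonZero(h2)); print(r2)
c1,d1=ray(i,*r[0]);c2,d2=ray(i2,*r2[0])
A=np.stack([d1,-d2],1);s=np.linalg.lstsq(A,c2-c1,rcond=None)[0];print(c1+s[0]*d1,c2+s[1]*d2)
# red dot
red=cv2.inRange(hsv,(0,120,100),(12,255,255))|cv2.inRange(hsv,(170,120,100),(180,255,255)); red[:205]=0;red[235:]=0;red[:,:245]=0;red[:,276:]=0
ys,xs=np.nonzero(red);print(xs,ys)
if len(xs):print(plane(i,xs.mean(),ys.mean(),.169))
E
```

```text
[[ 0.6052  0.1829  0.045 ]
 [ 0.6066 -0.0686  0.045 ]
 [ 0.4746 -0.0685  0.045 ]
 [ 0.4731  0.1801  0.045 ]] [0.53988426 0.05645835 0.045     ]
0.2514806509632421 0.13195509052788365 -89.69557237992048 179.9315457496731
lid [0.53898668 0.08009391 0.169     ]
270 [[ 0.5282 -0.1459  0.0969]
 [ 0.5347 -0.1277  0.1411]
 [ 0.5414 -0.1074  0.145 ]
 [ 0.5468 -0.0864  0.1471]
 [ 0.5531 -0.0705  0.1523]]
((337.5, 220.5), (7.0, 23.0), 90.0) [[0.551, -0.0873, 0.137], [0.5503, -0.1472, 0.137], [0.532, -0.1468, 0.137], [0.5327, -0.0869, 0.137]] [ 0.54148618 -0.11705669  0.137     ]
((246.34478759765625, 175.13792419433594), (23.026222229003906, 7.056422710418701), 21.801410675048828)
[ 0.54125421 -0.11681935  0.13954829] [ 0.54166411 -0.11768547  0.13966627]
[247 248 249 250 251 252 253 254 255 256 257 258 259 260 261 262 263 264
 265 266 267 268 269 270 271 272 273 274 275 247 248 249 250 252 253 254
 255 256 258 259 263 264 265 266 268 269 270 271 272 273 275 250 252 253
 255 256 257 258 259 261 262 263 264 265 266 267 268 270 271 272 273 274
 275 249 250 251 252 253 254 255 256 257 258 259 261 263 264 265 266 267
 268 270 271 272 273 275 259 259 260] [205 205 205 205 205 205 205 205 205 205 205 205 205 205 205 205 205 205
 205 205 205 205 205 205 205 205 205 205 205 206 206 206 206 206 206 206
 206 206 206 206 206 206 206 206 206 206 206 206 206 206 206 207 207 207
 207 207 207 207 207 207 207 207 207 207 207 207 207 207 207 207 207 207
 207 208 208 208 208 208 208 208 208 208 208 208 208 208 208 208 208 208
 208 208 208 208 208 208 211 212 212]
[0.5765242  0.07928664 0.169     ]
```

Vise yaw is about 0 and the screw axis is at x≈0.540. The handle centre is (0.5415, -0.117, 0.138) from two views, which matches z = 92+45 mm, so the crank angle is about 0.03. Lid centre is (0.539, 0.080). Moving above the handle now.

Emit:
arm_command(linear=[[0.0178,-0.0348,0],[0.0178,-0.0348,0],[0.0178,-0.0348,0],[0.0178,-0.0348,0],[0.0178,-0.0348,0],[0.0178,-0.0348,0],[0.0178,-0.0348,0],[0.0178,-0.0348,0],[0.0178,-0.0348,0],[0.0178,-0.0348,0]], turn=[[0,0,-0.0627],[0,0,-0.0627],[0,0,-0.0627],[0,0,-0.0627],[0,0,-0.0627],[0,0,-0.0627],[0,0,-0.0627],[0,0,-0.0627],[0,0,-0.0627],[0,0,-0.0627]], jaw=1)

```text
time_s: 1.1
tool_pos: [0.3646, 0.2208, 0.4045]
orientation: [0.951, 0.308, -0.0, 0.0]
contact_force: [0.5, 1.0, 0.7]
opening: 1.0
```

Emit:
arm_command(linear=[[0.0178,-0.0348,0],[0.0178,-0.0348,0],[0.0178,-0.0348,0],[0.0178,-0.0348,0],[0.0178,-0.0348,0],[0.0178,-0.0348,0],[0.0178,-0.0348,0],[0.0178,-0.0348,0],[0.0178,-0.0348,0],[0.0178,-0.0348,0],[0,0,0],[0,0,0]], turn=[[0,0,-0.0627],[0,0,-0.0627],[0,0,-0.0627],[0,0,-0.0627],[0,0,-0.0627],[0,0,-0.0627],[0,0,-0.0627],[0,0,-0.0627],[0,0,-0.0627],[0,0,-0.0627],[0,0,0],[0,0,0]])

```text
time_s: 2.3
tool_pos: [0.5422, -0.1262, 0.4039]
orientation: [1.0, -0.0, -0.001, -0.0]
contact_force: [-0.1, -0.4, -0.7]
opening: 0.995
```

```bash
python3 - <<'E'
from h import *
from scipy.spatial.transform import Rotation as Ro
s=robot.observe(); print(s["tool_pos"],s["q"].round(3),s["contact_force"]); print(Ro.from_quat(s["orientation"]).as_matrix().round(4)); 
i=optics.camera_info("wrist"); p,d=optics.capture("wrist"); cv2.imwrite("pics/w1.png",p[:,:,::-1]); np.save("w1.npy",d)
import pickle; pickle.dump(i,open("w1.pkl","wb"))
E
```

```text
[ 0.542174   -0.12618186  0.40393267] [-0.353  0.298  1.605  0.     1.241 -0.353] [-0.1311995  -0.41837471 -0.71089478]
[[ 1.0e+00 -1.0e-04 -1.6e-03]
 [-1.0e-04 -1.0e+00  9.0e-04]
 [-1.6e-03 -9.0e-04 -1.0e+00]]
```

View pics/w1.png

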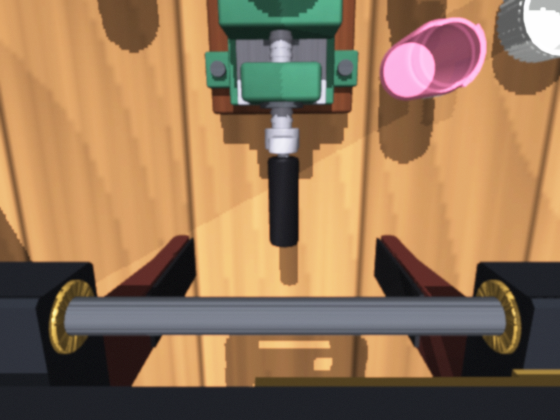

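The wrist view shows the handle at columns 268–299, rows 155–246, almost exactly upright and in line with the screw.

```bash
python3 - <<'E'
from h import *
import pickle; i=pickle.load(open("w1.pkl","rb")); D=np.load("w1.npy"); C=cloud(i,D)
for z in(.137,.148):
  for u,v in((268,200),(299,200),(283.5,157),(283.5,243)): print(z,plane(i,u,v,z).round(4))
m=np.zeros(D.shape,bool); m[165:235,272:296]=1; m&=D>0
P=C[m];print(np.percentile(P,[2,50,98],axis=0).round(4))
# hue of the screw/vise guard: green block cols
for u,v in((207,70),(358,70),(282,140),(240,80),(321,80)): print(u,v,C[v,u].round(4))
E
```

```text
0.137 [ 0.5306 -0.1166  0.137 ]
0.137 [ 0.5526 -0.1166  0.137 ]
0.137 [ 0.5416 -0.0861  0.137 ]
0.137 [ 0.5416 -0.149   0.137 ]
0.148 [ 0.5311 -0.1142  0.148 ]
0.148 [ 0.5522 -0.1142  0.148 ]
0.148 [ 0.5417 -0.085   0.148 ]
0.148 [ 0.5416 -0.1451  0.148 ]
[[ 0.5336 -0.1387  0.1421]
 [ 0.542  -0.1145  0.1455]
 [ 0.5496 -0.0912  0.1474]]
207 70 [ 0.4746 -0.019   0.0546]
358 70 [ 6.17e-01 -1.21e-02  2.00e-04]
282 140 [ 0.5407 -0.0741  0.1451]
240 80 [ 0.5039 -0.0279  0.0611]
321 80 [ 0.5694 -0.0325  0.1055]
```

Emit:
arm_command(linear=[[-0.0006,-0.0018,-0.02],[0,0,-0.025],[0,0,-0.025],[0,0,-0.02],[0,0,-0.014],[0,0,0]], turn=[[0,0,0],[0,0,0],[0,0,0],[0,0,0],[0,0,0],[0,0,0]])

```text
time_s: 2.95
tool_pos: [0.5401, -0.1256, 0.2988]
orientation: [1.0, 0.002, -0.002, -0.001]
contact_force: [-0.1, -0.1, 0.9]
opening: 0.999
```

Emit:
arm_command(linear=[[0,0,0],[0,0,0],[0,0,0],[0,0,0],[0,0,0],[0,0,0],[0,0,0],[0,0,0]], turn=[[0,0,0],[0,0,0],[0,0,0],[0,0,0],[0,0,0],[0,0,0],[0,0,0],[0,0,0]], jaw=0, grip_force=25)

```text
time_s: 3.75
tool_pos: [0.5417, -0.1275, 0.3006]
orientation: [1.0, 0.0, -0.0, -0.0]
contact_force: [-0.6, -0.6, 0.7]
opening: 0.31
```

Emit:
arm_command(linear=[[0,0,0],[0,0,0],[0,0,0],[0,0,0]], turn=[[0,0,0],[0,0,0],[0,0,0],[0,0,0]])

```text
time_s: 4.15
tool_pos: [0.5416, -0.1275, 0.3006]
orientation: [1.0, 0.001, -0.0, 0.0]
contact_force: [-1.4, -0.9, 0.9]
opening: 0.245
```

```bash
python3 - <<'E'
import numpy as np
a0=0.03
a=a0
st=0.2
def pos(a): return np.array([.045*np.sin(a), .00095*a, .045*np.cos(a)])
k=0
for call in range(8):
    rows=[];tr=[]
    for r in range(12):
        rows.append((np.round(pos(a+st),4)-np.round(pos(a),4)).round(4).tolist()); a+=st
    print(round(a,2),[[x+0.0 for x in r] for r in rows])
E
```

```text
2.43 [[0.009, 0.0002, -0.0012], [0.0085, 0.0002, -0.0029], [0.0077, 0.0002, -0.0045], [0.0067, 0.0002, -0.006], [0.0054, 0.0002, -0.0072], [0.0038, 0.0002, -0.0082], [0.0022, 0.0002, -0.0087], [0.0003, 0.0001, -0.009], [-0.0014, 0.0002, -0.0088], [-0.0032, 0.0002, -0.0084], [-0.0047, 0.0002, -0.0077], [-0.0062, 0.0002, -0.0065]]
4.83 [[-0.0074, 0.0002, -0.0051], [-0.0082, 0.0002, -0.0036], [-0.0088, 0.0002, -0.0019], [-0.009, 0.0002, -0.0001], [-0.0088, 0.0002, 0.0017], [-0.0083, 0.0001, 0.0034], [-0.0075, 0.0002, 0.0049], [-0.0063, 0.0002, 0.0064], [-0.005, 0.0002, 0.0075], [-0.0033, 0.0002, 0.0084], [-0.0016, 0.0002, 0.0088], [0.0001, 0.0002, 0.009]]
7.23 [[0.002, 0.0002, 0.0088], [0.0036, 0.0002, 0.0082], [0.0052, 0.0002, 0.0073], [0.0066, 0.0001, 0.0061], [0.0076, 0.0002, 0.0048], [0.0084, 0.0002, 0.0031], [0.0089, 0.0002, 0.0013], [0.009, 0.0002, -0.0004], [0.0087, 0.0002, -0.0022], [0.0081, 0.0002, -0.0039], [0.0072, 0.0002, -0.0054], [0.0059, 0.0002, -0.0067]]
9.63 [[0.0045, 0.0002, -0.0078], [0.0029, 0.0001, -0.0085], [0.0011, 0.0002, -0.0089], [-0.0007, 0.0002, -0.009], [-0.
[... 816 characters left out ...]
1, 0.0002, -0.009], [-0.0017, 0.0002, -0.0088]]
16.83 [[-0.0035, 0.0002, -0.0083], [-0.005, 0.0002, -0.0074], [-0.0064, 0.0002, -0.0063], [-0.0075, 0.0002, -0.005], [-0.0084, 0.0002, -0.0033], [-0.0088, 0.0001, -0.0016], [-0.009, 0.0002, 0.0002], [-0.0087, 0.0002, 0.002], [-0.0082, 0.0002, 0.0037], [-0.0073, 0.0002, 0.0052], [-0.0062, 0.0002, 0.0066], [-0.0046, 0.0002, 0.0077]]
19.23 [[-0.0031, 0.0002, 0.0084], [-0.0013, 0.0002, 0.0089], [0.0004, 0.0002, 0.009], [0.0022, 0.0001, 0.0087], [0.004, 0.0002, 0.0081], [0.0054, 0.0002, 0.0071], [0.0068, 0.0002, 0.0059], [0.0078, 0.0002, 0.0045], [0.0085, 0.0002, 0.0028], [0.0089, 0.0002, 0.0011], [0.009, 0.0002, -0.0007], [0.0086, 0.0002, -0.0025]]
```

Gripped at opening 0.245, about 21.6 mm, which fits the 22 mm handle. Starting to crank.

Emit:
arm_command(linear=[[0.009,0.0002,-0.0012],[0.0085,0.0002,-0.0029],[0.0077,0.0002,-0.0045],[0.0067,0.0002,-0.006],[0.0054,0.0002,-0.0072],[0.0038,0.0002,-0.0082],[0.0022,0.0002,-0.0087],[0.0003,0.0001,-0.009],[-0.0014,0.0002,-0.0088],[-0.0032,0.0002,-0.0084],[-0.0047,0.0002,-0.0077],[-0.0062,0.0002,-0.0065]], turn=[[0,0,0],[0,0,0],[0,0,0],[0,0,0],[0,0,0],[0,0,0],[0,0,0],[0,0,0],[0,0,0],[0,0,0],[0,0,0],[0,0,0]])

```text
time_s: 5.35
tool_pos: [0.5695, -0.125, 0.2212]
orientation: [1.0, 0.0, -0.0, -0.0]
contact_force: [-6.5, 1.2, 11.5]
opening: 0.241
```

```bash
python3 - <<'E'
from h import *
s=robot.observe(); print(s["tool_pos"],s["q"].round(3),s["contact_force"],s["opening"])
p,d=optics.capture("scene"); cv2.imwrite("pics/s1.png",cv2.resize(p[140:270,200:370,::-1],None,fx=4,fy=4))
E
```

```text
[ 0.56950364 -0.12495785  0.22120287] [-0.335  0.553  1.721  0.     0.868 -0.336] [-6.45840007  1.20969351 11.4643116 ] 0.24057014429216805
```

View pics/s1.png

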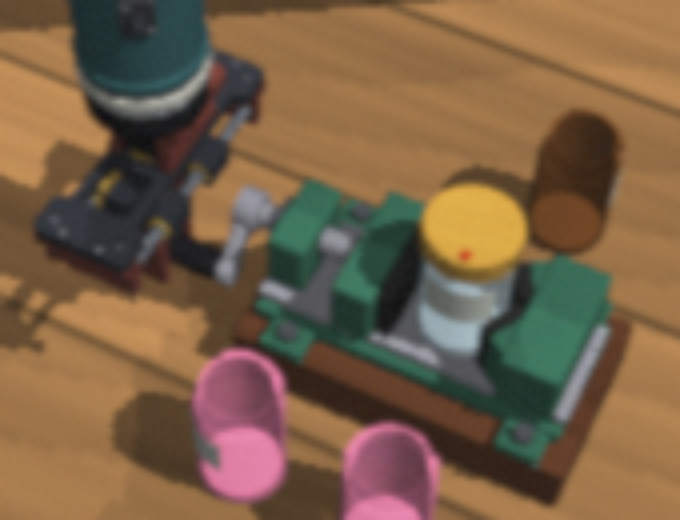

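The crank followed: the handle is at about (195,255) in the crop and the jar is untouched. Force is about 2.6 N tangential and 13 N radial, which is fine. Continuing.

Emit:
arm_command(linear=[[-0.0074,0.0002,-0.0041],[-0.0082,0.0002,-0.0036],[-0.0088,0.0002,-0.0019],[-0.009,0.0002,-0.0001],[-0.0088,0.0002,0.0017],[-0.0083,0.0001,0.0034],[-0.0075,0.0002,0.0049],[-0.0063,0.0002,0.0064],[-0.005,0.0002,0.0075],[-0.0033,0.0002,0.0084],[-0.0016,0.0002,0.0088],[0.0001,0.0002,0.009]], turn=[[0,0,0],[0,0,0],[0,0,0],[0,0,0],[0,0,0],[0,0,0],[0,0,0],[0,0,0],[0,0,0],[0,0,0],[0,0,0],[0,0,0]])

```text
time_s: 6.6
tool_pos: [0.4952, -0.1231, 0.2631]
orientation: [1.0, 0.001, -0.0, 0.0]
contact_force: [-0.6, -3.6, -3.8]
opening: 0.243
```

Emit:
arm_command(linear=[[0.002,0.0002,0.0088],[0.0036,0.0002,0.0082],[0.0052,0.0002,0.0073],[0.0066,0.0001,0.0061],[0.0076,0.0002,0.0048],[0.0084,0.0002,0.0031],[0.0089,0.0002,0.0013],[0.009,0.0002,-0.0004],[0.0087,0.0002,-0.0022],[0.0081,0.0002,-0.0039],[0.0072,0.0002,-0.0054],[0.0059,0.0002,-0.0067]], turn=[[0,0,0],[0,0,0],[0,0,0],[0,0,0],[0,0,0],[0,0,0],[0,0,0],[0,0,0],[0,0,0],[0,0,0],[0,0,0],[0,0,0]])

```text
time_s: 7.8
tool_pos: [0.5767, -0.1203, 0.2824]
orientation: [1.0, 0.001, -0.002, -0.0]
contact_force: [-6.3, -3.1, -2.5]
opening: 0.245
```

Emit:
arm_command(linear=[[0.0045,0.0002,-0.0078],[0.0029,0.0001,-0.0085],[0.0011,0.0002,-0.0089],[-0.0007,0.0002,-0.009],[-0.0024,0.0002,-0.0086],[-0.0042,0.0002,-0.008],[-0.0056,0.0002,-0.007],[-0.0069,0.0002,-0.0058],[-0.0079,0.0002,-0.0042],[-0.0086,0.0002,-0.0026],[-0.0089,0.0002,-0.0009],[-0.009,0.0001,0.0009]], turn=[[0,0,0],[0,0,0],[0,0,0],[0,0,0],[0,0,0],[0,0,0],[0,0,0],[0,0,0],[0,0,0],[0,0,0],[0,0,0],[0,0,0]])

```text
time_s: 9.0
tool_pos: [0.5301, -0.1184, 0.2118]
orientation: [1.0, 0.001, -0.001, -0.0]
contact_force: [2.0, -1.3, -4.4]
opening: 0.242
```

```bash
python3 - <<'E'
from h import *
s=robot.observe(); print(s["tool_pos"],s["q"].round(3),s["contact_force"],s["opening"])
p,d=optics.capture("scene"); cv2.imwrite("pics/s2.png",cv2.resize(p[140:270,200:370,::-1],None,fx=4,fy=4))
E
```

```text
[ 0.53012512 -0.11843825  0.21181372] [-3.470e-01  5.270e-01  1.818e+00 -1.000e-03  7.980e-01 -3.480e-01] [ 2.01685343 -1.28235634 -4.39364401] 0.24181441159944836
```

View pics/s2.png

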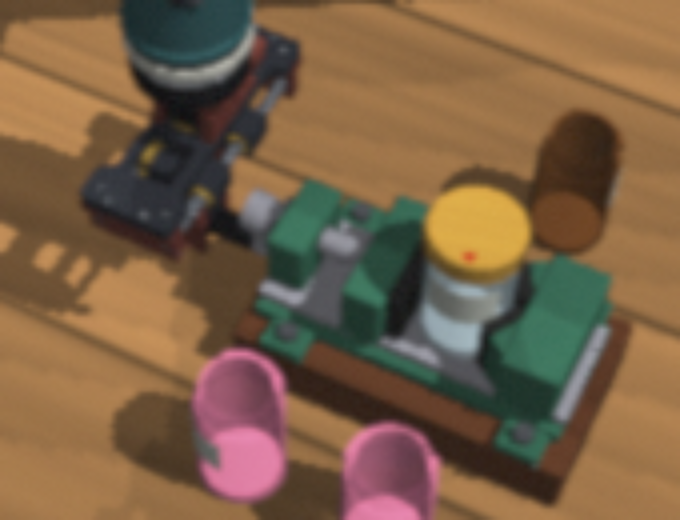

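The jaw is now against the jar, and the jar has barely moved. Continuing.

Emit:
arm_command(linear=[[-0.0085,0.0002,0.0027],[-0.0079,0.0002,0.0044],[-0.0068,0.0002,0.0058],[-0.0056,0.0002,0.0071],[-0.004,0.0002,0.008],[-0.0024,0.0002,0.0087],[-0.0006,0.0002,0.0089],[0.0012,0.0002,0.009],[0.003,0.0002,0.0084],[0.0046,0.0001,0.0078],[0.006,0.0002,0.0066],[0.0072,0.0002,0.0054]], turn=[[0,0,0],[0,0,0],[0,0,0],[0,0,0],[0,0,0],[0,0,0],[0,0,0],[0,0,0],[0,0,0],[0,0,0],[0,0,0],[0,0,0]])

```text
time_s: 10.25
tool_pos: [0.5182, -0.116, 0.2958]
orientation: [1.0, 0.0, 0.0, -0.0]
contact_force: [2.6, -2.6, -11.2]
opening: 0.243
```

Emit:
arm_command(linear=[[0.0081,0.0002,0.0038],[0.0088,0.0002,0.0021],[0.009,0.0002,0.0003],[0.0088,0.0002,-0.0015],[0.0084,0.0002,-0.0032],[0.0076,0.0002,-0.0048],[0.0065,0.0002,-0.0062],[0.0051,0.0001,-0.0073],[0.0036,0.0002,-0.0083],[0.0018,0.0002,-0.0088],[0.0001,0.0002,-0.009],[-0.0017,0.0002,-0.0088]], turn=[[0,0,0],[0,0,0],[0,0,0],[0,0,0],[0,0,0],[0,0,0],[0,0,0],[0,0,0],[0,0,0],[0,0,0],[0,0,0],[0,0,0]])

```text
time_s: 11.45
tool_pos: [0.5835, -0.1134, 0.2436]
orientation: [1.0, 0.001, -0.001, -0.0]
contact_force: [-5.5, -2.4, 3.9]
opening: 0.244
```

```bash
python3 - <<'E'
from h import *
s=robot.observe(); print(s["tool_pos"],s["q"].round(3),s["contact_force"],s["opening"])
p,d=optics.capture("scene"); cv2.imwrite("pics/s3.png",cv2.resize(p[140:270,200:370,::-1],None,fx=4,fy=4))
E
```

```text
[ 0.58354508 -0.11343247  0.24361362] [-0.308  0.534  1.679  0.     0.93  -0.309] [-5.45839486 -2.38079078  3.89223981] 0.2444713968699113
```

View pics/s3.png

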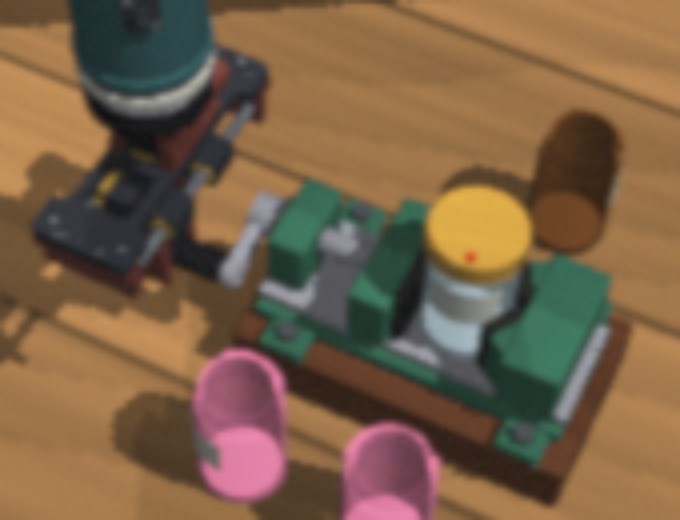

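Emit:
arm_command(linear=[[-0.0035,0.0002,-0.0083],[-0.005,0.0002,-0.0074],[-0.0064,0.0002,-0.0063],[-0.0075,0.0002,-0.005],[-0.0084,0.0002,-0.0033],[0,0,0],[0,0,0]], turn=[[0,0,0],[0,0,0],[0,0,0],[0,0,0],[0,0,0],[0,0,0],[0,0,0]])

```text
time_s: 12.2
tool_pos: [0.5524, -0.1128, 0.2127]
orientation: [1.0, 0.0, -0.001, -0.0]
contact_force: [1.1, -1.5, -8.6]
opening: 0.248
```

Emit:
arm_command(linear=[[0,0,0],[0,0,0],[0,0,0],[0,0,0],[0,0,0],[0,0,0],[0,0,0],[0,0,0]], turn=[[0,0,0],[0,0,0],[0,0,0],[0,0,0],[0,0,0],[0,0,0],[0,0,0],[0,0,0]], jaw=1)

```text
time_s: 13.0
tool_pos: [0.5528, -0.1128, 0.2133]
orientation: [1.0, 0.0, -0.0, -0.0]
contact_force: [0.1, 0.1, -0.0]
opening: 0.932
```

Emit:
arm_command(linear=[[0,-0.003,0.02],[0,0,0.03],[0,0,0.03],[0,0,0.04],[0,0,0.04],[0,0,0.03],[0,0,0],[0,0,0]], turn=[[0,0,0],[0,0,0],[0,0,0],[0,0,0],[0,0,0],[0,0,0],[0,0,0],[0,0,0]])

```text
time_s: 13.8
tool_pos: [0.5527, -0.1157, 0.4037]
orientation: [1.0, 0.001, 0.001, 0.0]
contact_force: [-0.6, -0.6, 0.3]
opening: 0.999
```

```bash
python3 - <<'E'
from h import *
s=robot.observe(); print(s["tool_pos"],s["q"].round(3),s["contact_force"],s["opening"])
p,d=optics.capture("scene"); cv2.imwrite("pics/s4.png",cv2.resize(p[140:270,200:370,::-1],None,fx=4,fy=4)); cv2.imwrite("pics/s4f.png",p[:,:,::-1])
p,d=optics.capture("top"); cv2.imwrite("pics/t4f.png",p[:,:,::-1]); np.save("t4.npy",d)
E
```

```text
[ 0.55267138 -0.11574053  0.40373399] [-0.329  0.309  1.589 -0.     1.242 -0.33 ] [-0.56393468 -0.63302234  0.27025444] 0.9990063221615684
```

View pics/s4.png

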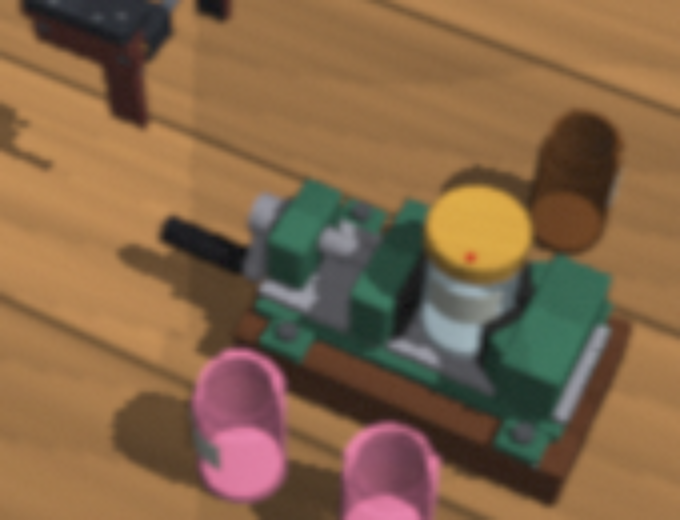

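View pics/t4f.png

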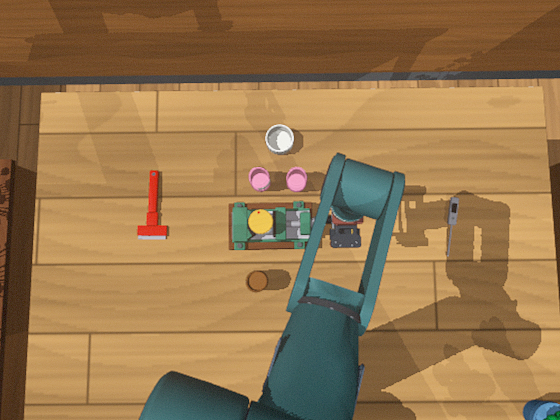

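The crank stayed low, at about 15.4 rad, and the jaw is closed on the jar. Re-measuring the lid.

```bash
cat > lid.py <<'E'
from h import *
def lid(p,i,box,z=.169):
    hsv=cv2.cvtColor(p,cv2.COLOR_BGR2HSV); m=cv2.inRange(hsv,(14,110,90),(34,255,255)); k=np.zeros_like(m);x0,y0,x1,y1=box;k[y0:y1,x0:x1]=255; m&=k
    hp=plane
    C=max(cv2.findContours(m,cv2.RETR_EXTERNAL,cv2.CHAIN_APPROX_NONE)[0],key=len)[:,0]
    W=np.array([plane(i,u,v,z)[:2] for u,v in C],np.float32)
    (c,r)=cv2.minEnclosingCircle(W)
    r_=cv2.inRange(hsv,(0,120,100),(10,255,255))&k; 
    return c,r
E
python3 - <<'E'
from lid import *
for f in("top0","t4f"): print(lid(cv2.imread(f"pics/{f}.png"),optics.camera_info("top"),(247,206,277,236)))
E
```

```text
((0.5393788814544678, 0.08004241436719894), 0.03174379840493202)
((0.5386948585510254, 0.08258644491434097), 0.03281932696700096)
```

Emit:
arm_command(linear=[[-0.002,0.025,0],[-0.002,0.03,0],[-0.002,0.03,0],[-0.002,0.03,0],[-0.003,0.03,0],[-0.001,0.01,0],[0,0,0],[0,0,0]], turn=[[0,0,0],[0,0,0],[0,0,0],[0,0,0],[0,0,0],[0,0,0],[0,0,0],[0,0,0]])

```text
time_s: 14.7
tool_pos: [0.5407, 0.0386, 0.4025]
orientation: [1.0, 0.001, -0.001, 0.0]
contact_force: [0.2, -1.1, -0.2]
opening: 0.999
```

```bash
python3 - <<'E'
from lid import *
s=robot.observe(); print(s["tool_pos"],s["orientation"])
i=optics.camera_info("wrist"); p,d=optics.capture("wrist"); cv2.imwrite("pics/w2.png",p[:,:,::-1]); np.save("w2.npy",d)
import pickle; pickle.dump(i,open("w2.pkl","wb"))
print(-i["R"].T@i["t"])
E
```

```text
[0.54073577 0.03864581 0.40253979] [ 9.99999454e-01  6.94376840e-04 -7.14476045e-04  3.14079804e-04]
[0.54105895 0.10379524 0.38136781]
```

View pics/w2.png

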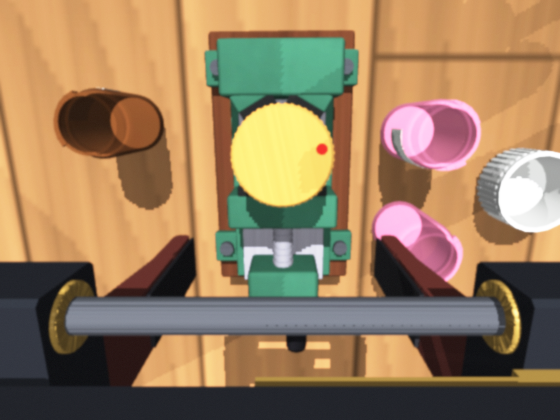

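The wrist view shows the lid centred at about (282,154) with the red dot at (322,149), towards +x. The thread is still home.

```bash
python3 - <<'E'
from lid import *
import pickle; i=pickle.load(open("w2.pkl","rb")); p=cv2.imread("pics/w2.png")
c=lid(p,i,(215,90,350,215)); print(c)
print(plane(i,322,149,.169)-np.r_[c[0],.169])
D=np.load("w2.npy");C=cloud(i,D);print(C[130:180,260:310].reshape(-1,3).mean(0))
print(C[200:225,265:300].reshape(-1,3).mean(0), C[70,280])
E
```

```text
((0.5395491123199463, 0.08112496137619019), 0.03277305141091347)
[0.02359369 0.00539463 0.        ]
[0.54086483 0.08321961 0.16959089]
[0.53899168 0.03567085 0.12475636] [0.53748967 0.1380997  0.11003726]
```

Emit:
arm_command(linear=[[-0.0014,0.02,0],[0,0.0234,0],[0,0,-0.02],[0,0,-0.025],[0,0,-0.02],[0,0,-0.0145],[0,0,0],[0,0,0]], turn=[[0,0,0],[0,0,0],[0,0,0],[0,0,0],[0,0,0],[0,0,0],[0,0,0],[0,0,0]])

```text
time_s: 15.55
tool_pos: [0.5397, 0.0817, 0.3239]
orientation: [1.0, -0.0, -0.0, 0.0]
contact_force: [0.5, 0.3, 0.9]
opening: 0.998
```

Emit:
arm_command(linear=[[0,0,0],[0,0,0],[0,0,0],[0,0,0],[0,0,0],[0,0,0]], turn=[[0,0,0],[0,0,0],[0,0,0],[0,0,0],[0,0,0],[0,0,0]], jaw=0, grip_force=50)

```text
time_s: 16.15
tool_pos: [0.539, 0.0826, 0.3242]
orientation: [1.0, 0.001, -0.0, 0.0]
contact_force: [-3.6, -1.1, 6.0]
opening: 0.706
```

```bash
python3 - <<'E'
from h import *
s=robot.observe(); print(s["tool_pos"],s["orientation"],s["contact_force"],s["moment"],s["opening"])
p,d=optics.capture("scene"); cv2.imwrite("pics/s5.png",cv2.resize(p[140:270,230:400,::-1],None,fx=4,fy=4))
E
```

```text
[0.53902387 0.08264326 0.32424468] [ 9.99999752e-01  6.38870157e-04 -2.80650508e-04  9.40884701e-05] [-3.61158738 -1.10274523  5.96025821] [-0.14485465  0.50514251  0.04058734] 0.7056644618349168
```

View pics/s5.png

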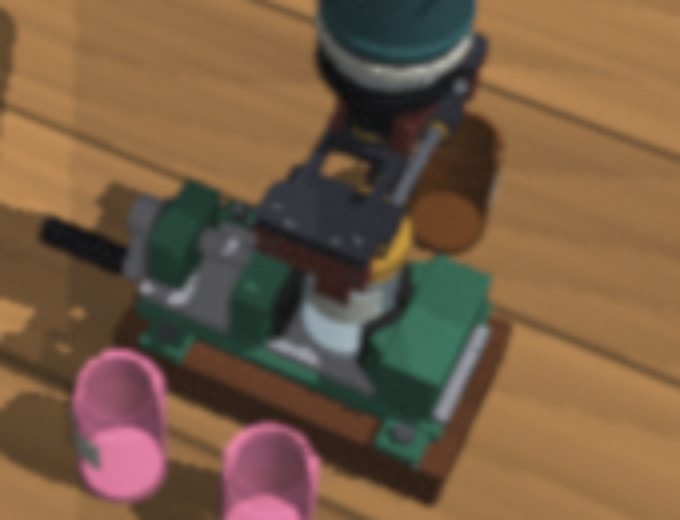

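The grip reads 62.1 mm, so the fingers are on the lid. Starting a short unscrew, then I'll check the jar.

Emit:
arm_command(linear=[[0,0,0],[0,0,0],[0,0,0.0001],[0,0,0.0002],[0,0,0.0002],[0,0,0.0002],[0,0,0]], turn=[[0,0,0.06],[0,0,0.06],[0,0,0.06],[0,0,0.06],[0,0,0.06],[0,0,0.06],[0,0,0]])

```text
time_s: 16.9
tool_pos: [0.5391, 0.083, 0.3244]
orientation: [0.984, 0.18, -0.0, -0.0]
contact_force: [-1.2, 1.4, 0.9]
opening: 0.703
```

```bash
python3 - <<'E'
from h import *
s=robot.observe(); print(s["tool_pos"],s["orientation"],s["contact_force"],s["moment"],s["opening"])
p,d=optics.capture("scene"); cv2.imwrite("pics/s6.png",cv2.resize(p[140:270,230:400,::-1],None,fx=4,fy=4))
i=optics.camera_info("wrist"); p,d=optics.capture("wrist"); cv2.imwrite("pics/w3.png",p[:,:,::-1])
E
```

```text
[0.53912165 0.0829809  0.32440315] [ 9.83675093e-01  1.79953168e-01 -1.99085229e-04 -3.58448701e-04] [-1.15134141  1.38168017  0.92955957] [0.27476952 0.3136437  0.17186684] 0.7027234074959502
```

View pics/s6.png

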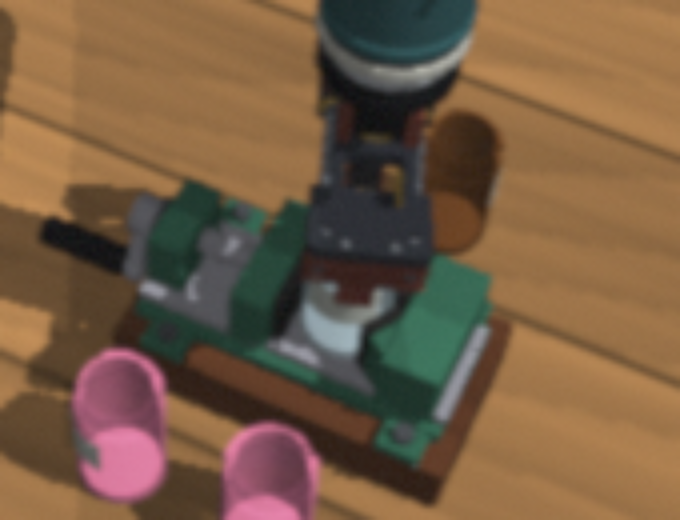

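View pics/w3.png

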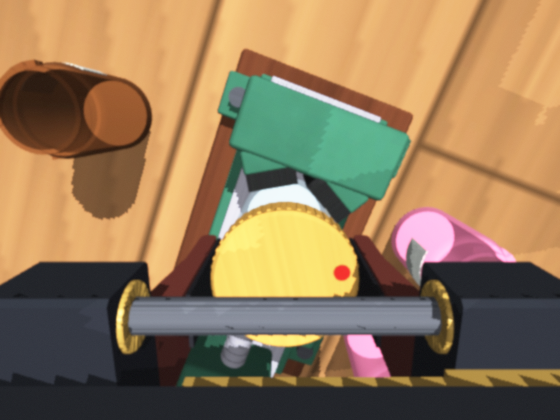

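```bash
python3 - <<'E'
from h import *
a=cv2.imread("pics/s4f.png")[185:245,290:350]
p,d=optics.capture("scene"); cv2.imwrite("pics/s7f.png",p[:,:,::-1]); b=p[185:245,290:350,::-1]
cv2.imwrite("pics/cmp.png",cv2.resize(np.hstack([a,b]),None,fx=6.5,fy=6.5,interpolation=cv2.INTER_NEAREST))
E
```

View pics/cmp.png

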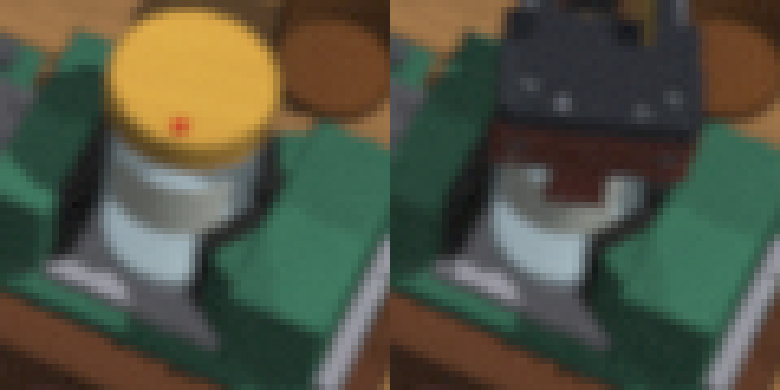

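The label's ends are in the same place before and after (about 112 to 235 in the crop), so the jar isn't turning. Continuing.

Emit:
arm_command(linear=[[0,0,0.0002],[0,0,0.0002],[0,0,0.0001],[0,0,0.0001],[0,0,0.0001],[0,0,0.0001],[0,0,0.0001],[0,0,0]], turn=[[0,0,0.06],[0,0,0.06],[0,0,0.06],[0,0,0.06],[0,0,0.06],[0,0,0.06],[0,0,0.06],[0,0,0]])

```text
time_s: 17.85
tool_pos: [0.5392, 0.0824, 0.3248]
orientation: [0.925, 0.381, -0.001, 0.0]
contact_force: [-0.6, -0.6, -4.2]
opening: 0.707
```

```bash
python3 - <<'E'
from h import *
s=robot.observe(); print(s["tool_pos"],s["orientation"],s["contact_force"],s["moment"],s["opening"])
a=cv2.imread("pics/s4f.png")[185:245,290:350]
p,d=optics.capture("scene"); b=p[185:245,290:350,::-1]
cv2.imwrite("pics/cmp2.png",cv2.resize(np.hstack([a,b]),None,fx=6.5,fy=6.5,interpolation=cv2.INTER_NEAREST))
p,d=optics.capture("wrist"); cv2.imwrite("pics/w4.png",p[:,:,::-1])
E
```

```text
[0.53915019 0.08240731 0.32483515] [ 9.24771995e-01  3.80521229e-01 -5.85688079e-04  8.99563357e-05] [-0.63883842 -0.60914335 -4.23881502] [-0.03594635  0.08332962  0.06813382] 0.7065514622863348
```

View pics/cmp2.png

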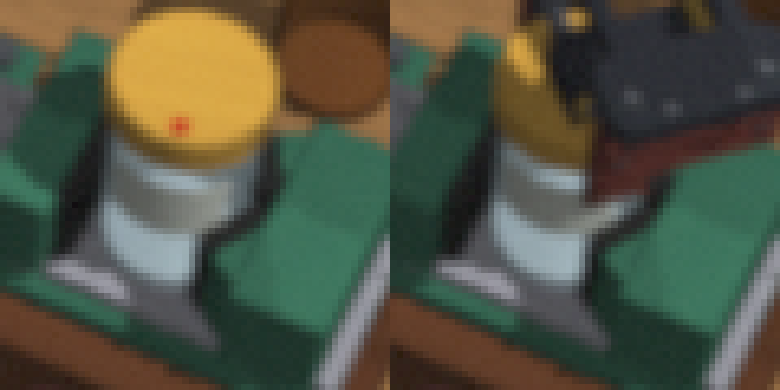

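View pics/w4.png

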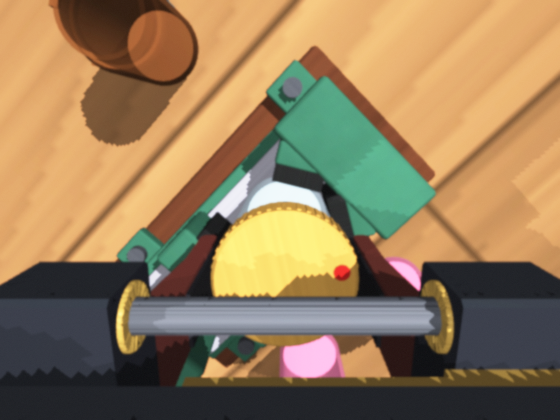

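No slip: the dot is fixed in the wrist view at (342,272). The label shows at most a small shift. Continuing to about 70° and checking again.

Emit:
arm_command(linear=[[0,0,0.0002],[0,0,0.0002],[0,0,0.0002],[0,0,0.0002],[0,0,0.0002],[0,0,0.0002],[0,0,0.0002],[0,0,0]], turn=[[0,0,0.06],[0,0,0.06],[0,0,0.06],[0,0,0.06],[0,0,0.06],[0,0,0.06],[0,0,0.06],[0,0,0]])

```text
time_s: 18.75
tool_pos: [0.539, 0.0825, 0.3264]
orientation: [0.825, 0.565, -0.001, -0.0]
contact_force: [-0.4, -0.6, -6.2]
opening: 0.706
```

```bash
python3 - <<'E'
from h import *
s=robot.observe(); print(s["tool_pos"],s["orientation"],s["contact_force"],s["moment"],s["opening"])
a=cv2.imread("pics/s4f.png")[185:245,290:350]
p,d=optics.capture("scene"); b=p[185:245,290:350,::-1]
cv2.imwrite("pics/cmp3.png",cv2.resize(np.hstack([a,b]),None,fx=6.5,fy=6.5,interpolation=cv2.INTER_NEAREST))
E
```

```text
[0.5389962  0.08252248 0.32636226] [ 8.25296775e-01  5.64698827e-01 -6.53961224e-04 -2.01971136e-04] [-0.42165651 -0.62546324 -6.18246927] [-0.08328066  0.17110645  0.0487813 ] 0.7058905093447345
```

View pics/cmp3.png

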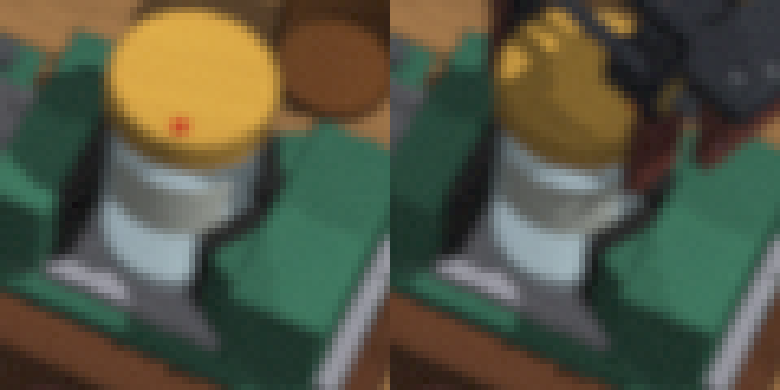

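The label is unmoved, with its ends at about 110 and 232, and the lid has turned 69°. Turning on to about 100° with no further lift.

Emit:
arm_command(linear=[[0,0,0],[0,0,0],[0,0,0.0001],[0,0,0.0001],[0,0,0.0001],[0,0,0.0001],[0,0,0.0001],[0,0,0],[0,0,0],[0,0,0],[0,0,0]], turn=[[0,0,0.06],[0,0,0.06],[0,0,0.06],[0,0,0.06],[0,0,0.06],[0,0,0.06],[0,0,0.06],[0,0,0.06],[0,0,0.06],[0,0,0],[0,0,0]])

```text
time_s: 19.9
tool_pos: [0.539, 0.0824, 0.3274]
orientation: [0.645, 0.764, -0.001, -0.0]
contact_force: [-3.0, -3.6, -0.3]
opening: 0.705
```

Emit:
arm_command(linear=[[0,0,0.001],[0,0,0.001],[0,0,0]], turn=[[0,0,0],[0,0,0],[0,0,0]])

```text
time_s: 20.2
tool_pos: [0.539, 0.0824, 0.3291]
orientation: [0.645, 0.764, -0.001, -0.0]
contact_force: [-3.6, -3.5, -2.8]
opening: 0.708
```

Emit:
arm_command(linear=[[0,0,0.001],[0,0,0.001],[0,0,0.001],[0,0,0]], turn=[[0,0,0],[0,0,0],[0,0,0],[0,0,0]])

```text
time_s: 20.6
tool_pos: [0.5393, 0.0824, 0.3324]
orientation: [0.645, 0.764, -0.0, 0.0]
contact_force: [-3.5, -2.6, -0.9]
opening: 0.701
```

Emit:
arm_command(linear=[[0,0,0.002],[0,0,0.003],[0,0,0.003],[0,0,0.004],[0,0,0.004],[0,0,0.004],[0,0,0.002],[0,0,0],[0,0,0],[0,0,0]], turn=[[0,0,0],[0,0,0],[0,0,0],[0,0,0],[0,0,0],[0,0,0],[0,0,0],[0,0,0],[0,0,0],[0,0,0]])

```text
time_s: 21.6
tool_pos: [0.5392, 0.0826, 0.3541]
orientation: [0.644, 0.765, -0.0, -0.0]
contact_force: [0.2, 0.2, -0.5]
opening: 0.705
```

```bash
python3 - <<'E'
from h import *
s=robot.observe(); print(s["tool_pos"],s["orientation"],s["contact_force"],s["moment"],s["opening"])
p,d=optics.capture("scene"); cv2.imwrite("pics/s9f.png",p[:,:,::-1]); cv2.imwrite("pics/s9.png",cv2.resize(p[140:270,230:400,::-1],None,fx=4.5,fy=4.5)); np.save("s9.npy",d)
i=optics.camera_info("wrist");p,d=optics.capture("wrist"); cv2.imwrite("pics/w5.png",p[:,:,::-1]); np.save("w5.npy",d)
import pickle; pickle.dump(i,open("w5.pkl","wb"))
E
```

```text
[0.53924446 0.08260077 0.35414756] [ 6.44477363e-01  7.64623365e-01 -1.64912673e-04 -1.02520314e-04] [ 0.15081818  0.23268335 -0.49941942] [ 0.06112996 -0.02318895  0.01223274] 0.7053491129117276
```

View pics/s9.png

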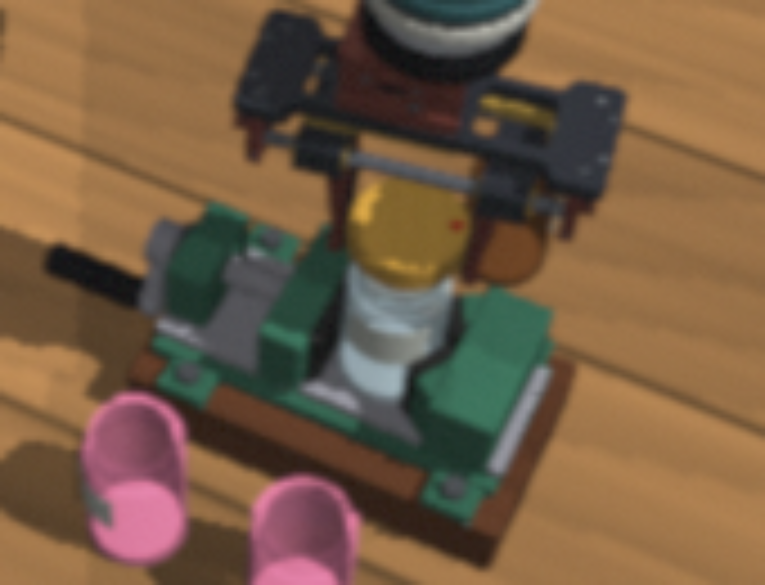

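View pics/w5.png

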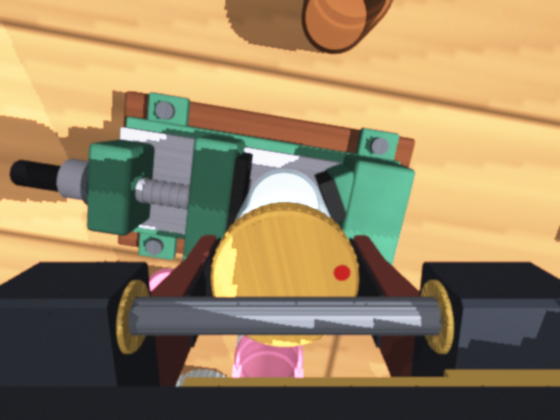

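The lid is off and held level above the open jar. The jar is still in the V and the label hasn't moved. One last check on heights and centring.

```bash
python3 - <<'E'
from h import *
import pickle
i=pickle.load(open("w5.pkl","rb"));C=cloud(i,np.load("w5.npy"));P=C[220:290,235:335].reshape(-1,3)
A=np.c_[P[:,:2],np.ones(len(P))];print("top z",np.median(P[:,2]),"slopes",np.linalg.lstsq(A,P[:,2],rcond=None)[0])
p=cv2.imread("pics/s9f.png");D=np.load("s9.npy");i2=optics.camera_info("scene");C=cloud(i2,D)
m=(abs(C[...,2]-.198)<.006)&(abs(C[...,0]-.539)<.05)&(abs(C[...,1]-.082)<.05)&(cv2.inRange(cv2.cvtColor(p,cv2.COLOR_BGR2HSV),(14,110,60),(34,255,255))>0)
print("lid scene",m.sum(),C[m].min(0),C[m].max(0))
m=(C[...,2]>.1)&(C[...,2]<.172)&(np.hypot(C[...,0]-.539,C[...,1]-.082)<.033); q=C[m]; print(len(q),np.percentile(q,[2,50,98],axis=0).round(4))
print(robot.observe()["time_s"])
E
```

```text
top z 0.1981296809245519 slopes [-0.23398941 -0.0417509   0.32532793]
lid scene 487 [0.51196925 0.04616613 0.19208065] [0.572634   0.11515924 0.20356917]
439 [[0.5301 0.0548 0.1016]
 [0.5612 0.0892 0.1383]
 [0.569  0.1118 0.1653]]
21.7
```

The fitted slope of -0.23 in x is suspicious, possibly contaminated by the gripper rod, so I'm checking it robustly.

```bash
python3 - <<'E'
from h import *
import pickle
def fit(P,n):
    for k in range(6):
        A=np.c_[P[:,:2]-[.539,.082],np.ones(len(P))];x=np.linalg.lstsq(A,P[:,2],rcond=None)[0];r=P[:,2]-A@x
        s=1.5*np.median(abs(r))+1e-4; k=abs(r)<3*s; P=P[k]
    print(n,len(P),x.round(4),np.std(r).round(4))
for w in("w2","w5"):
    i=pickle.load(open(w+".pkl","rb"));C=cloud(i,np.load(w+".npy"))
    R=(slice(120,185),slice(250,315)) if w=="w2" else (slice(225,285),slice(240,330))
    P=C[R].reshape(-1,3); print(np.percentile(P[:,2],[1,10,50,90,99]).round(4)); 
    fit(P[abs(P[:,2]-np.median(P[:,2]))<.015],w)
i=optics.camera_info("scene")
for n,c in(("scene0",.169),("s9",.199)):
    p=cv2.imread("pics/scene0.png" if n=="scene0" else "pics/s9f.png");C=cloud(i,np.load(n+".npy"))
    m=(cv2.inRange(cv2.cvtColor(p,cv2.COLOR_BGR2HSV),(14,110,60),(34,255,255))>0)&(abs(C[...,2]-c)<.012)&(np.hypot(C[...,0]-.539,C[...,1]-.081)<.026)
    fit(C[m],n)
# rows profile in w5
C=cloud(pickle.load(open("w5.pkl","rb")),np.load("w5.npy"))
for v in range(205,296,10): print(v,[C[v,u,2].round(3) for u in(245,265,285,305,325)])
E
```

```text
[0.1668 0.1675 0.1684 0.1692 0.1701]
w2 4197 [0.0019 0.0032 0.1684] 0.0007
[0.1968 0.1974 0.1981 0.1989 0.1995]
w5 5388 [-0.0023  0.0013  0.1981] 0.0006
scene0 299 [-0.0096  0.005   0.1704] 0.0012
s9 316 [-0.0062  0.0016  0.1998] 0.0012
205 [np.float64(0.144), np.float64(0.182), np.float64(0.188), np.float64(0.185), np.float64(0.075)]
215 [np.float64(0.185), np.float64(0.197), np.float64(0.198), np.float64(0.197), np.float64(0.188)]
225 [np.float64(0.197), np.float64(0.199), np.float64(0.198), np.float64(0.197), np.float64(0.199)]
235 [np.float64(0.198), np.float64(0.198), np.float64(0.198), np.float64(0.198), np.float64(0.199)]
245 [np.float64(0.199), np.float64(0.197), np.float64(0.199), np.float64(0.198), np.float64(0.198)]
255 [np.float64(0.198), np.float64(0.198), np.float64(0.197), np.float64(0.199), np.float64(0.198)]
265 [np.float64(0.199), np.float64(0.197), np.float64(0.198), np.float64(0.199), np.float64(0.197)]
275 [np.float64(0.197), np.float64(0.198), np.float64(0.198), np.float64(0.197), np.float64(0.198)]
285 [np.float64(0.197), np.float64(0.198), np.float64(0.198), np.float64(0.199), np.float64(0.2)]
295 [np.float64(0.198), np.float64(0.198), np.float64(0.198), np.float64(0.198), np.float64(0.199)]
```

The lid is level: slopes are under 0.01 in both views, and the earlier value came from edge outliers. Its top is at 0.198–0.200, so the lower edge is at about 0.181, 16 mm above the rim. Handing in.

```bash
python3 -c "
from plant import job; print(job.hand_in())"
```

```text
the job is handed in; nothing more can be done
None
```

I gripped the jar in the vise, unscrewed the lid and handed in with the gripper holding it over the open mouth. The job was handed in at about 22 s on the robot's clock, and no verdict was reported.

**What I did:**
- **Vise:** I cranked the handle clockwise from about 0.03 to about 15.4 rad. The rubber should then press with roughly 30 N, but I estimated that from the crank angle and did not measure it.
- **Lid:** I turned it anticlockwise by 99.7°. The thread had let go, and it lifted straight up with almost no force.

**Last checks:**
- **Position:** The lid's lower edge is about 16 mm above the rim. The gripper is within about 1 mm of where I measured the lid's centre before unscrewing.
- **Level and grip:** The lid is level in two views, with slopes below 0.01. The gripper opening is about 62 mm, matching the lid, and the force on the arm is about 0.5 N.
- **Jar:** The label had not visibly moved at 69° of turn, and the jar still looked in place after the lift.
- **Disagreements:** At 45° of turn the label looked very slightly shifted, but that was gone at the next check. My first levelness fit gave a slope of -0.23, caused by stray readings at the lid's edge; the robust fit cleared it.
- **Bystanders:** I did not go near the ramekin, scraper or thermometer. In the top view after cranking they were where they had been. I did not photograph them all again at the end.

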